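# Hold the key switch turned

## Robot

A 6-joint arm with a two-finger parallel gripper is mounted at the origin on a cart in front of the work surface, level with it; the furniture and walls round the work are solid. World frame = base frame: x ahead of the robot, y to its left, z up, the work surface at z = 0. Lengths are in m, angles in rad, forces in N, time in s.
With the tool pointing down it reaches from about 0.35 to 0.975 m from the base axis. Payload 17.4 kg.
Tool frame: the origin (TCP) lies on the front face of the gripper's body, between the roots of the fingers; the fingertips stand 73 mm ahead of it and the grasp point (between the pads) lies 54 mm ahead of it; z points along the fingers, y is the line along which they close (so a half turn about z gives the same grasp; the last joint's range is limited). The gripper opens to 85 mm and grips with 20 to 120 N. Pads are 22 mm wide; open, the fingers measure 114 mm over their backs; the gripper's body (76 mm by 85 mm) begins 54 mm behind the grasp point. The pads swing forward as they close: fully open they stand 13 mm farther back than shut.
Start: joints at [-1.33, 0.116, 1.442, -0, 1.584, -0.038], TCP at [0.186, -0.649, 0.304] pointing down, gripper open.
Joint ranges: [-2.83, 2.83], [-0.83, 2.19], [0.07, 2.5], [-1.14, 4.28], [0.01, 3], [-2.97, 2.97]. Speed limits (rad/s): [1.89, 1.89, 2.22, 3.14, 3.14, 3.14].

## Interface

Orientations are given as a 3x3 rotation matrix whose columns are the frame's x, y, z axes.
In Python, from cell import env gives the robot as it stands.
- The arm moves only by the shell command python3 -m creep 'ROWS' [FORCE]. ROWS is JSON, a list of rows, each a list of 7 numbers: the turn, a rotation vector about the tool's x, y, z in rad, then the shift along the tool's x, y, z in m, then the opening, from 0 (shut) to 1 (fully open). In form: [[wx, wy, wz, x, y, z, gripper], ...]. A call has 1 to 20 rows; each row is the pose to reach, as a shift and turn from the pose commanded when the call began, along the tool's axes at that moment; what a row does not reach only later rows make up. A row lasts 1/12 s, in which the tool goes at most 41.7 mm and 7.16 degrees, less where a joint would pass 70% of its speed; a pose out of reach is approached as far as the arm can. A call with a gripper value outside its range is refused whole. The fingers move at their own pace and stop on an object; FORCE is the grip in N (left out, the last holds). Time passes only in rows, so rows that repeat a pose let the fingers close. It gives the time, the measured TCP pose, the force, the opening and the grip force at its end, in the units of the state.
- env.get_obs(): the state, without advancing time (a new reading comes with each control period).
- env.read_camera(name): name is "side" or "top" or "wrist"; returns a dict with "img" (400x640x3 uint8, blue, green, red), "camera_matrix" (3x3 intrinsics, pixels), "xyz" and "orientation" of the camera in the world; the wrist camera has in their place "hand_eye" (4x4, takes a point from camera to tool coordinates, whose origin is the TCP and whose axes are the flange's). Camera axes: x right, y down, z forward; pixel columns grow to the right and rows downward; lengths in m; the calibration is good to about 2 mm. A picture is of the moment at which its call begins: read the wrist's pose just before it. There is no depth.
- env.close_job(): hands the job in; it is judged then, once.
Trained networks look in the newest picture that a camera, given by its name, has taken for a name from the list of things; names that differ only in an ending like _2 or _b are one class to them, and where a whole thing is asked for, a point or a joint stands for the part that bears it (a point fixed in the world has none). Each returns a list of dicts, best first, with "p" (0 to 1); they miss things now and then, are a little off and sometimes report something else, mostly with a low value. They report only what shows in the picture. A call takes as long as a camera call. They do not tell look-alikes from the thing itself.
- env.silhouettes(camera, thing): "pixels" (400x640 bool, what is visible of it) and "box" ([centre column, centre row, width, height] in pixels, round what is visible of it).
The state is a dict: "clock": time; "joints": joint angles; "qd": joint speeds; "joint_torque": joint torques, N m; "eef_pos": TCP position; "ee_rot": TCP orientation; "contact_force": force on the tool from outside, world axes, zero at the start; "torque": the same for the moment, N m; "gripper_width": finger opening in m; "gripper_force": force on a finger pad.
Only numpy, scipy, OpenCV 4.12 (cv2) and the standard library are available. Lean on these libraries where they do the work, as an engineer would, in place of code of your own. Each camera call takes 0.05 s, during which the arm holds its last target. There are 200 camera calls.

## Task

Draw the red key out of the wooden key block, push it down into the keyhole on top of the grey switch box, easing it past the sticky pins until it is fully home, then turn it clockwise (seen from above) a quarter turn to its stop. The switch springs back by itself, so finish while still gripping the key and holding it turned. Leave the blue key in the block and do not knock the grease tin or the roll of duct tape.

Things in the scene. Friction and masses are not known exactly. Their poses are not given: they have to be found in the camera images.
- red_key: Upright steel key with red plastic bow, 78 mm tall, 35-70 g. Origin at the blade's tip, z up to the bow. Blade 16 mm wide (x), 5 mm thick (y), from the tip to 26 mm up, the lowest 8 mm pointed like a spade; round neck, 6 mm diameter, 26-34 mm up; bow 34 mm wide (x), 9 mm thick (y), 34-78 mm up, its underside the shoulder. Works either way round (half turn about z).
- red_key_grip (a point): Point on the red key's axis 62 mm above the blade tip, the height to grip the bow at, across its 9 mm thickness (its y): fingertips 19 mm further down still clear the box by 9 mm when the key is home. Axes as the red key's.
- blue_key: A key like the red one but with a blue bow, standing in the same block; it stays there. Origin at its blade tip.
- key_block: Fixed light wooden block, 130 (x) x 44 (y) x 40 mm tall; origin under its centre, on the bench. Two slots in its top, 32 mm either side of the centre along its x, long side along x. The red and the blue key stand in them (either in either), resting on their shoulders: blade tips 6 mm, bow tops 84 mm above the bench. A key lifts straight up: its tip is clear after 34 mm.
- switch_box: Fixed grey metal box, 140 (x) x 120 (y) x 55 mm tall; origin on the bench straight under the keyhole, 54 mm from the box's -x face. On top: a 36 mm square steel plate, 5 mm thick, with the keyhole; a ring whose yellow pointer turns with the lock from a white mark to a green mark; at the +x end a black window, 63 mm above the bench, whose flag goes from red to green.
- keyhole (a point): Keyhole centre on the plate's top, 60 mm above the bench; x along the slot, z up. Slot 18 x 7 mm, 2 mm chamfer, 17.6 x 6.6 mm in the lock cylinder below. Sticky spring pins 12 and 19 mm down resist it with 10-20 N, then give. Home: key tip 34 mm down, shoulder on the plate. The key turns only with its blade wholly under the plate (tip over 31 mm down); turned, it is captive.
- cylinder (a joint): Turn of the lock cylinder, rad: 0 at rest, growing clockwise seen from above, stop at 1.571 (a quarter turn). A spring drives it back to 0: 0.035 N m at rest, 0.115 N m at the stop. The key has about 0.1 rad of slack in it, so must turn some 1.67 rad to reach the stop.
- grease_tin: Loose brown grease tin, 68 mm across, 58 mm tall, a bystander. Origin at the centre of its underside.
- duct_tape: Loose grey roll of duct tape lying flat, 103 mm across, 48 mm tall, a bystander. Origin at the centre of its underside.
Not all that is in view belongs to the job. What is meant by the red_key is not green or pink, and is the larger of those in its own colour.

How it is judged:
By the outcome, as a careful person would: the job done as asked, in the order asked, and still so for the second after the job is handed in, while the arm keeps its last pose, push and grip.
It also fails if it takes over 48 s, if anything falls off the work surface, if the arm or the gripper's body presses on something with over 40 N, if the wrist force passes 120 N, or if a joint passes its speed limit or range.

## Working session

There is one attempt and no reset: what is moved stays moved. The work goes in short steps, Python scripts to look and compute and a shell command to move; the robot and the scene stay as the last step left them, time stands still between calls to the robot, and variables do not carry over. Pictures are saved under pics/ and viewed, at most 11 in all, crops included, and the job is handed in when it is done.

```bash
ls; mkdir -p pics
python3 - <<'E'
from cell import env
import cv2,numpy as np
o=env.get_obs();print(o['clock'],o['eef_pos'],o['ee_rot'],o['gripper_width'])
for c in ['top','side']:
    r=env.read_camera(c);cv2.imwrite(f'pics/{c}0.png',r['img'])
    print(c,r['camera_matrix'],r['xyz'],r['orientation'])
    for t in ['red_key','blue_key','key_block','switch_box','keyhole','grease_tin','duct_tape']:
        for d in env.silhouettes(c,t): print(t,round(d['p'],2),np.round(d['box'],1),d['pixels'].sum())
E
```

```text
pics
0.0 [ 0.18574948 -0.64881609  0.30315246] [[ 9.61385409e-01  2.75205423e-01 -2.65119636e-04]
 [ 2.75205542e-01 -9.61384696e-01  1.17296303e-03]
 [ 6.79238262e-05 -1.20063194e-03 -9.99999277e-01]] 0.08557814619267573
top [[480.83493695   0.         324.63257799]
 [  0.         480.83493695 196.0625329 ]
 [  0.           0.           1.        ]] [ 0.39647264 -0.0142531   1.20176089] [[-0.02036476 -0.99560852  0.09137263]
 [-0.99940809  0.02280622  0.02575566]
 [-0.02772642 -0.09079404 -0.99548365]]
red_key 0.83 [438.2 266.6  14.9  30.3] 355
red_key 0.68 [215.9 143.   16.5  17. ] 150
red_key 0.65 [255.1 166.2  24.5  11.2] 143
red_key 0.64 [251.6 234.4   4.4  12.1] 117
key_block 0.78 [254.4 220.9  21.2  52.1] 889
keyhole 0.67 [424.4 177.6  66.1  61.5] 3341
grease_tin 0.93 [338.4 112.5  25.1  33.1] 649
grease_tin 0.24 [426.8 183.   28.9  34. ] 174
duct_tape 0.91 [268.9 110.6  40.9  42.7] 945
side [[434.82278776   0.         310.18732878]
 [  0.         434.82278776 200.07455088]
 [  0.           0.           1.        ]] [0.27040616 0.81604392 0.67911423] [[-0.96076514 -0.16563562  0.22247516]
 [-0.27735159  0.56638148 -0.77607223]
 [ 0.00253939 -0.80732698 -0.59009888]]
red_key 0.78 [326.6 258.8  17.8  20.5] 277
red_key 0.66 [396.8 174.4  27.4   6.1] 148
red_key 0.59 [204.4 292.   18.9  19.6] 197
red_key 0.58 [248.3 263.8  12.7  22.1] 201
blue_key 0.71 [325.6 258.5  19.1  21.8] 287
key_block 0.75 [309.5 270.6  69.6  35.3] 1551
switch_box 0.84 [322.3 163.8  57.8  46.8] 2049
keyhole 0.61 [320.6 164.3  62.6  45.4] 2170
grease_tin 0.83 [234.9 189.9  23.6  35.6] 712
duct_tape 0.75 [201.1 235.6  42.1  44. ] 1585
```

View pics/top0.png

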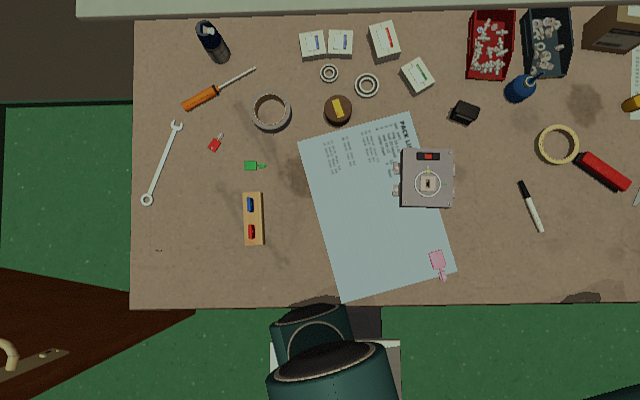

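View pics/side0.png

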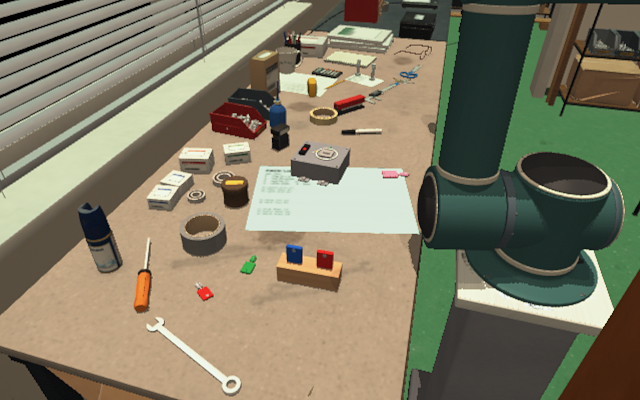

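The top view shows the red key in the block at (251,232), nearest the robot, and the blue key at (250,205). The lock box is at (427,178), with its window toward the far end (428,156). The small red key at (215,143) is a decoy. I'll compute coarse positions next, then take a close wrist view.

```bash
cat > h.py <<'E'
from cell import env
import cv2,numpy as np
def cam(name):
    o=env.get_obs(); r=env.read_camera(name); K=np.array(r['camera_matrix'])
    if name=='wrist':
        H=np.array(r['hand_eye']); R=np.array(o['ee_rot']); p=np.array(o['eef_pos'])
        return r['img'],K,R@H[:3,:3],R@H[:3,3]+p
    return r['img'],K,np.array(r['orientation']),np.array(r['xyz'])
def toplane(uv,c,z):
    _,K,R,p=c; uv=np.atleast_2d(np.array(uv,float))
    d=(R@np.linalg.inv(K)@np.c_[uv,np.ones(len(uv))].T).T
    return (p+d*((z-p[2])/d[:,2])[:,None])[:,:2]
def proj(X,c):
    _,K,R,p=c; q=(K@R.T@(np.atleast_2d(X)-p).T).T
    return q[:,:2]/q[:,2:]
E
python3 - <<'E'
from h import *
c=cam('top')
hsv=cv2.cvtColor(c[0],cv2.COLOR_BGR2HSV)
def rect(mask,z):
    n,l,s,_=cv2.connectedComponentsWithStats(mask.astype('u1' if 0 else np.uint8)); i=1+s[1:,4].argmax()
    v,u=np.nonzero(l==i); P=toplane(np.c_[u,v],c,z); r=cv2.minAreaRect((P*1000).astype(np.float32)); return r, P.mean(0)
m=np.zeros((400,640),bool); m[222:243,244:260]=1
H,S,V=[hsv[...,i] for i in range(3)]
print('red',rect(m&(S>150)&((H<8)|(H>172)),.075))
m[:]=0;m[192:215,244:260]=1
print('blue',rect(m&(S>120)&(H>100)&(H<130),.075))
m[:]=0;m[185:252,236:270]=1
print('block',rect(m&(S>90)&(V>130),.04))
for d in env.silhouettes('top','keyhole')[:1]: print('box',rect(d['pixels'],.055), d['box'])
for n in('grease_tin','duct_tape'): print(n,rect(env.silhouettes('top',n)[0]['pixels'],.05))
print(np.round(toplane([(428,183),(428,156)],c,.06),3))
E
```

```text
red (((420.3695983886719, 189.5236358642578), (14.162392616271973, 30.595596313476562), 89.66596221923828), array([0.42123202, 0.18940757]))
blue (((483.97772216796875, 191.49436950683594), (14.223235130310059, 30.967226028442383), 89.67692565917969), array([0.48444755, 0.19215333]))
block (((453.59588623046875, 193.2958984375), (131.509033203125, 43.968379974365234), 2.1680028438568115), array([0.45209086, 0.19312754]))
box (((539.3068237304688, -220.663330078125), (147.77264404296875, 146.98562622070312), 88.1061019897461), array([ 0.53899104, -0.22474152])) [423.5, 179.2, 61.7, 67.6]
grease_tin (((712.7658081054688, -20.164119720458984), (66.0236587524414, 74.88613891601562), 88.547607421875), array([ 0.71215744, -0.02033265]))
duct_tape (((713.8787841796875, 143.25320434570312), (111.25062561035156, 99.91073608398438), 34.37965393066406), array([0.71327143, 0.14441223]))
[[ 0.527 -0.231]
 [ 0.592 -0.234]]
```

```bash
python3 -m creep '[[0,0,-0.12,0.03,-0.02,0,1],[0,0,-0.25,0.06,-0.04,0,1],[0,0,-0.37,0.09,-0.06,0,1],[0,0,-0.5,0.12,-0.08,0,1],[0,0,-0.62,0.15,-0.1,0,1],[0,0,-0.75,0.18,-0.12,0,1],[0,0,-0.87,0.21,-0.14,0,1],[0,0,-1.0,0.24,-0.16,0,1],[0,0,-1.12,0.27,-0.18,0,1],[0,0,-1.25,0.3,-0.2,0,1],[0,0,-1.37,0.33,-0.22,0,1],[0,0,-1.5,0.35,-0.24,0,1],[0,0,-1.62,0.37,-0.26,0,1],[0,0,-1.75,0.39,-0.275,0,1],[0,0,-1.87,0.41,-0.29,0,1],[0,0,-2.0,0.43,-0.3,0,1],[0,0,-2.12,0.443,-0.308,0,1],[0,0,-2.25,0.443,-0.308,0,1],[0,0,-2.37,0.443,-0.308,0,1],[0,0,-2.49,0.443,-0.308,0,1]]'
python3 - <<'E'
from h import *
o=env.get_obs();print(o['clock'],np.round(o['joints'],3),np.round(o['eef_pos'],4),np.round(o['ee_rot'],3))
c=cam('wrist');cv2.imwrite('pics/w1.png',c[0]);print(c[3],c[2])
print([(d['p'],d['box']) for d in env.silhouettes('wrist','switch_box')])
E
```

```text
clock: 2.67
eef_pos: [0.5271, -0.2306, 0.3039]
ee_rot: [[-0.934, 0.358, -0.0], [0.358, 0.934, -0.0], [0.0, -0.0, -1.0]]
contact_force: [0.2, -0.2, 0.2]
gripper_width: 0.0853
gripper_force: 0.0
2.6667 [-0.457 -0.101  1.66  -0.     1.583 -1.662] [ 0.5271 -0.2306  0.3039] [[-0.934  0.358 -0.   ]
 [ 0.358  0.934 -0.   ]
 [ 0.    -0.    -1.   ]]
[ 0.4501641  -0.2007389   0.37442775] [[ 0.35793975  0.88347972  0.30222959]
 [ 0.9337439  -0.33825057 -0.11708497]
 [-0.00121286  0.3241144  -0.94601712]]
[]
```

View pics/w1.png

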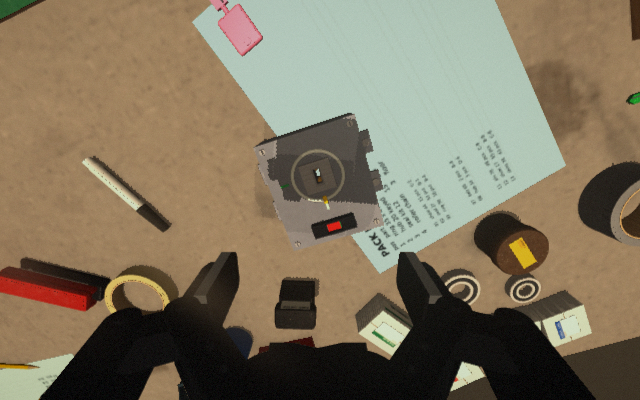

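The keyhole is at about (318,175), the pointer at (326,202) and the red-flag window at (334,226). I'll enlarge the crop to measure the slot and plate.

Run:
```python
from h import *
c=cam('wrist');g=c[0][105:255,240:400]
cv2.imwrite('pics/w1c.png',cv2.resize(cv2.convertScaleAbs(g,alpha=1.6,beta=15),None,fx=4,fy=4,interpolation=cv2.INTER_CUBIC))
P=toplane([(318,174.5),(334,226)],c,.06);print(P,np.degrees(np.arctan2(*(P[1]-P[0])[::-1])))
```

```text
[[ 0.52466791 -0.22922605]
 [ 0.592903   -0.23442663]] -4.358402160273536
```

View pics/w1c.png

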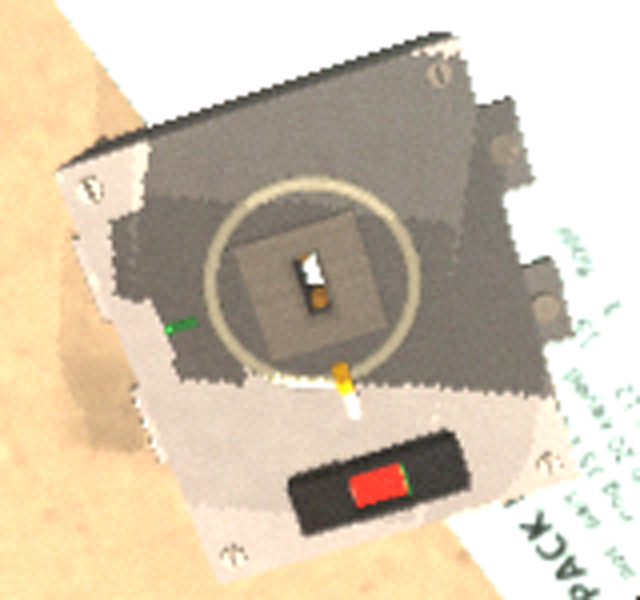

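The crop shows the plate corners at (235,247), (352,212), (386,327) and (275,361). The slot is centred near (312,284).

Run:
```python
from h import *
c=cam('wrist')
f=lambda L:[((x+.5)/4-.5+240,(y+.5)/4-.5+105) for x,y in L]
P=toplane(f([(235,247),(352,212),(386,327),(275,361)]),c,.06);print(P,P.mean(0))
S=toplane(f([(90,190),(440,75),(550,462),(233,556)]),c,.055);print(S,S.mean(0))
a=lambda d:np.degrees(np.arctan2(d[1],d[0]))
for Q in(P,S): print(a(Q[3]-Q[0]),a(Q[2]-Q[1]),a(Q[0]-Q[1])-90,a(Q[3]-Q[2])-90)
W=toplane(f([(300,258),(325,250),(303,308),(327,300),(312,282)]),c,.06);print(W)
W=toplane(f([(380,483)]),c,.063);print('win',W, a(W[0]-P.mean(0)))
```

```text
[[ 0.50741258 -0.24678644]
 [ 0.51028277 -0.21189549]
 [ 0.54584057 -0.21474175]
 [ 0.54362027 -0.24911414]] [ 0.52678905 -0.23063446]
[[ 0.47766402 -0.27979609]
 [ 0.48436749 -0.17567869]
 [ 0.60730698 -0.18265167]
 [ 0.60134077 -0.28735943]] [ 0.54266981 -0.23137147]
-3.678336150953728 -4.576539766809947 -184.70267002918186 -183.69590462447735
-3.4995156559597795 -3.2462703821602448 -183.6838331632982 -183.26116858211378
[[ 0.5172714  -0.23060435]
 [ 0.51772715 -0.22304436]
 [ 0.53148342 -0.23532479]
 [ 0.53180426 -0.22791114]
 [ 0.52516576 -0.22999983]]
win [[ 0.59097225 -0.23359507]] -2.6410415551675626
```

```bash
python3 -m creep '[[0,0,-0.04,0.02,0.03,0,1],[0,0,-0.08,0.042,0.06,0,1],[0,0,-0.12,0.065,0.092,0,1],[0,0,-0.16,0.088,0.125,0,1],[0,0,-0.2,0.11,0.157,0.01,1],[0,0,-0.24,0.133,0.19,0.02,1],[0,0,-0.28,0.156,0.222,0.03,1],[0,0,-0.32,0.18,0.255,0.04,1],[0,0,-0.36,0.2,0.287,0.05,1],[0,0,-0.39,0.222,0.318,0.05,1],[0,0,-0.405,0.24,0.343,0.05,1],[0,0,-0.405,0.2495,0.356,0.05,1],[0,0,-0.405,0.2495,0.356,0.05,1],[0,0,-0.405,0.2495,0.356,0.05,1]]'
python3 - <<'E'
from h import *
o=env.get_obs();print(np.round(o['joints'],3),np.round(o['eef_pos'],4),np.round(o['ee_rot'],4))
c=cam('wrist');cv2.imwrite('pics/w2.png',c[0]);np.savez('w2.npz',*c)
E
```

```text
clock: 4.03
eef_pos: [0.4239, 0.192, 0.254]
ee_rot: [[-1.0, -0.031, 0.0], [-0.031, 1.0, -0.0], [-0.0, -0.0, -1.0]]
contact_force: [0.3, -0.9, 0.7]
gripper_width: 0.0856
gripper_force: 0.0
[ 0.371 -0.339  1.94  -0.     1.541 -1.231] [0.4239 0.192  0.254 ] [[-9.995e-01 -3.080e-02  1.000e-04]
 [-3.080e-02  9.995e-01 -1.000e-04]
 [-1.000e-04 -1.000e-04 -1.000e+00]]
```

View pics/w2.png

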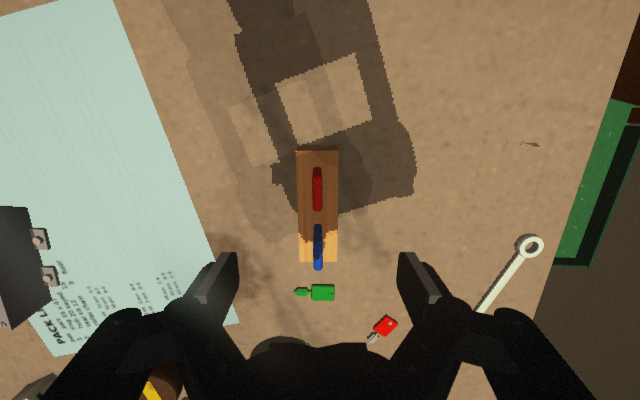

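The wrist view shows the red bow at (317,188), the blue bow at (318,247) and the block spanning (297–338, 149–262). Next I'll fit a bow model to the masks.

Run:
```python
from h import *
from scipy.optimize import minimize
z=np.load('w2.npz');c=[z[f'arr_{i}'] for i in range(4)]
H,S,V=cv2.split(cv2.cvtColor(c[0],cv2.COLOR_BGR2HSV))
red=(S>130)&((H<5)|(H>174));blue=(S>120)&(H>100)&(H<130)
def win(m,a,b,cc,d):
    k=np.zeros_like(m);k[a:b,cc:d]=1;return m&k
def fit(m,x0):
    v,u=np.nonzero(m);print(u.min(),u.max(),v.min(),v.max(),m.sum())
    def pred(q):
        a=q[2];X=np.array([[sx*.017,sy*.0045,zz] for sx in(-1,1) for sy in(-1,1) for zz in(.04,.084)])
        X[:,:2]=X[:,:2]@np.array([[np.cos(a),np.sin(a)],[-np.sin(a),np.cos(a)]])+q[:2]
        h=cv2.convexHull(proj(X,c).astype(np.float32)); im=np.zeros((400,640),np.uint8)
        cv2.fillConvexPoly(im,np.round(h*256).astype(np.int32),255,cv2.LINE_AA,8);return im/255.
    f=lambda q:np.abs(pred(q)-m).sum()
    r=minimize(f,x0,method='Nelder-Mead',options=dict(initial_simplex=np.array(x0)+np.array([[0,0,0],[.005,0,0],[0,.005,0],[0,0,.08]])));print(r.x,np.degrees(r.x[2]),r.fun)
fit(win(red,155,225,305,330),[.4216,.1915,.035])
fit(win(blue,215,280,305,330),[.4845,.193,.035])
P=toplane([(297,150),(337,150),(338,261),(299,261)],c,.04);print(P,P.mean(0))
```

```text
312 321 167 210 376
[0.42249342 0.19127794 0.03602119] 2.0638621659312713 151.27058823529413
314 321 224 269 254
[0.4872652  0.19380652 0.02297908] 1.3166041936060593 264.19215686274504
[[0.3885157  0.16969016]
 [0.38725859 0.21047236]
 [0.51688097 0.21856447]
 [0.51832253 0.17292345]] [0.45274445 0.19291261]
```

```bash
python3 -m creep '[[0,0,-0.007,0.002,-0.0005,0.03,1],[0,0,-0.007,0.002,-0.0005,0.06,1],[0,0,-0.007,0.002,-0.0005,0.085,1],[0,0,-0.007,0.002,-0.0005,0.105,1],[0,0,-0.007,0.002,-0.0005,0.12,0.5],[0,0,-0.007,0.002,-0.0005,0.128,0.4],[0,0,-0.007,0.002,-0.0005,0.132,0.3],[0,0,-0.007,0.002,-0.0005,0.132,0.2],[0,0,-0.007,0.002,-0.0005,0.132,0.2],[0,0,-0.007,0.002,-0.0005,0.132,0.2]]' 80
python3 - <<'E'
from h import *
c=cam('wrist');cv2.imwrite('pics/w3.png',c[0][:, 120:520]);np.savez('w3.npz',*c)
E
```

```text
clock: 4.92
eef_pos: [0.4227, 0.1909, 0.123]
ee_rot: [[-0.999, -0.039, 0.001], [-0.039, 0.999, 0.001], [-0.001, 0.0, -1.0]]
contact_force: [-0.4, 0.5, -0.5]
gripper_width: 0.0171
gripper_force: 0.0
```

View pics/w3.png

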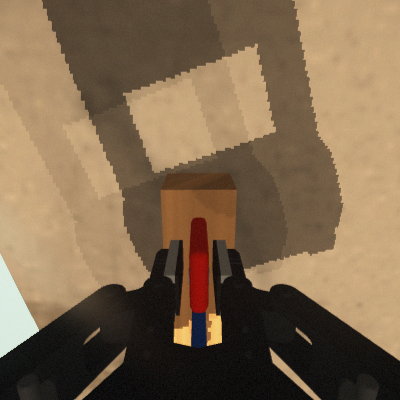

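The red bow sits centred between the pads. Its top face spans rows 250–312, and the darker end face spans 218–250.

```bash
python3 - <<'E'
from h import *
z=np.load('w3.npz');c=[z[f'arr_{i}'] for i in range(4)]
I=c[0];print([(r,tuple(I[r,319])) for r in list(range(214,222))+list(range(244,256))+list(range(308,316))])
P=toplane([(319,250),(319,312)],c,.084);print(P,P.mean(0),toplane([(319,218)],c,.04))
E
python3 -m creep '[[0,0,0,0,0,0,0.1],[0,0,0,0,0,0,0.05],[0,0,0,0,0,0,0],[0,0,0,0,0,0,0],[0,0,0,0,0,0,0],[0,0,0,0,0,0,0]]' 80
```

```text
[(214, (np.uint8(46), np.uint8(87), np.uint8(134))), (215, (np.uint8(49), np.uint8(89), np.uint8(137))), (216, (np.uint8(45), np.uint8(83), np.uint8(135))), (217, (np.uint8(31), np.uint8(59), np.uint8(118))), (218, (np.uint8(4), np.uint8(16), np.uint8(90))), (219, (np.uint8(7), np.uint8(12), np.uint8(87))), (220, (np.uint8(17), np.uint8(22), np.uint8(95))), (221, (np.uint8(12), np.uint8(13), np.uint8(91))), (244, (np.uint8(5), np.uint8(12), np.uint8(89))), (245, (np.uint8(9), np.uint8(9), np.uint8(90))), (246, (np.uint8(5), np.uint8(10), np.uint8(89))), (247, (np.uint8(16), np.uint8(15), np.uint8(93))), (248, (np.uint8(6), np.uint8(11), np.uint8(88))), (249, (np.uint8(9), np.uint8(15), np.uint8(91))), (250, (np.uint8(12), np.uint8(18), np.uint8(95))), (251, (np.uint8(11), np.uint8(14), np.uint8(101))), (252, (np.uint8(11), np.uint8(20), np.uint8(112))), (253, (np.uint8(6), np.uint8(14), np.uint8(118))), (254, (np.uint8(14), np.uint8(18), np.uint8(130))), (255, (np.uint8(5), np.uint8(11), np.uint8(131))), (308, (np.uint8(8), np.uint8(16), np.uint8(148))), (309, (np.uint8(9), np.uint8(16), np.uint8(148))), (310, (np.uint8(2), np.uint8(11), np.uint8(145))), (311, (np.uint8(4), np.uint8(13), np.uint8(140))), (312, (np.uint8(25), np.uint8(20), np.uint8(120))), (313, (np.uint8(48), np.uint8(27), np.uint8(32))), (314, (np.uint8(56), np.uint8(29), np.uint8(15))), (315, (np.uint8(58), np.uint8(26), np.uint8(16)))]
[[0.40248955 0.19070546]
 [0.43638545 0.19207328]] [0.4194375  0.19138937] [[0.40592947 0.1910379 ]]
clock: 5.47
eef_pos: [0.4225, 0.1911, 0.1228]
ee_rot: [[-0.999, -0.039, 0.001], [-0.039, 0.999, 0.0], [-0.001, 0.0, -1.0]]
contact_force: [-1.0, -1.4, 6.4]
gripper_width: 0.0076
gripper_force: 78.0
```

```bash
python3 -m creep '[[0,0,0,0,0,-0.005,0],[0,0,0,0,0,-0.013,0],[0,0,0,0,0,-0.023,0],[0,0,0,0,0,-0.035,0],[0,0,0,0,0,-0.05,0],[0,0,0,0,0,-0.07,0],[0,0,0,0,0,-0.09,0],[0,0,0,0,0,-0.105,0],[0,0,0,0,0,-0.105,0]]'
python3 - <<'E'
from h import *
o=env.get_obs();R=np.array(o['ee_rot']);p=o['eef_pos'];print(p,R)
print(R.T@(np.array([.5279,-.2305,p[2]])-p), np.degrees(np.arctan2(R[1,0],R[0,0])))
c=cam('side');cv2.imwrite('pics/s1.png',cv2.resize(c[0][170:310,250:410],None,fx=4,fy=4))
E
```

```text
clock: 6.22
eef_pos: [0.4229, 0.1912, 0.2314]
ee_rot: [[-0.999, -0.039, 0.005], [-0.039, 0.999, 0.002], [-0.005, 0.002, -1.0]]
contact_force: [0.4, -0.1, -0.3]
gripper_width: 0.0081
gripper_force: 77.8
[0.42293319 0.19124649 0.23140206] [[-0.99921715 -0.03925953  0.00487577]
 [-0.03925061  0.99922757  0.00191092]
 [-0.00494702  0.00171805 -0.99998629]]
[-8.83308288e-02 -4.25541668e-01 -2.94130857e-04] -177.75050020088946
```

View pics/s1.png

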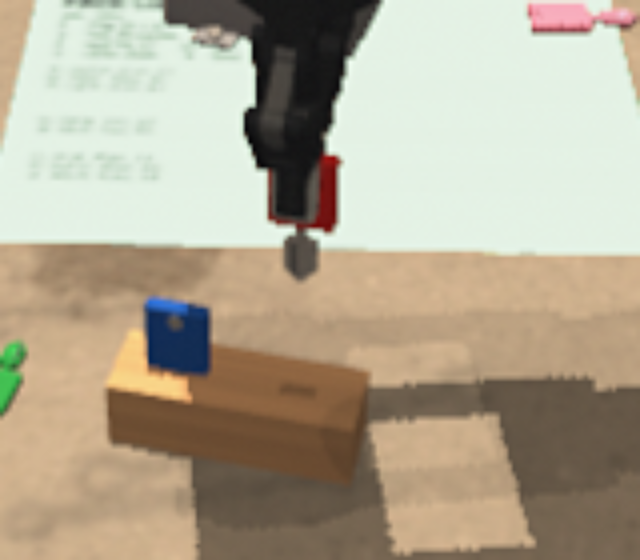

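The red key is lifted clear and hangs straight. The blue key is still in the block.

```bash
python3 -m creep '[[0,0,0.005,-0.002,-0.01,0,0],[0,0,0.01,-0.006,-0.03,0,0],[0,0,0.02,-0.012,-0.06,0,0],[0,0,0.03,-0.02,-0.095,0,0],[0,0,0.04,-0.027,-0.13,0,0],[0,0,0.05,-0.034,-0.165,0,0],[0,0,0.06,-0.042,-0.2,0,0],[0,0,0.07,-0.049,-0.235,0,0],[0,0,0.08,-0.056,-0.27,0,0],[0,0,0.09,-0.063,-0.305,0,0],[0,0,0.1,-0.07,-0.34,0,0],[0,0,0.1,-0.077,-0.37,0,0],[0,0,0.1,-0.082,-0.395,0.005,0],[0,0,0.1,-0.086,-0.412,0.01,0],[0,0,0.1,-0.088,-0.422,0.015,0],[0,0,0.1,-0.0883,-0.4255,0.018,0],[0,0,0.1,-0.0883,-0.4255,0.018,0],[0,0,0.1,-0.0883,-0.4255,0.018,0]]'
python3 - <<'E'
from h import *
o=env.get_obs();print(np.round(o['joints'],3),np.round(o['eef_pos'],4),np.round(o['ee_rot'],4))
for n,(a,b,e,f) in dict(top=(140,220,380,480),side=(110,200,270,370),wrist=(130,330,230,410)).items():
    c=cam(n);np.savez(f'{n}4.npz',*c)
    g=c[0][a:b,e:f]; k=400/g.shape[0]; cv2.imwrite(f'pics/{n}4.png',cv2.resize(g,None,fx=k,fy=k,interpolation=cv2.INTER_CUBIC))
a=cv2.imread('pics/wrist4.png');b=cv2.imread('pics/side4.png');cv2.imwrite('pics/m4.png',cv2.convertScaleAbs(np.hstack([a,b]),alpha=1.4))
print(a.shape,b.shape)
E
```

```text
clock: 7.77
eef_pos: [0.5268, -0.2302, 0.2086]
ee_rot: [[-0.998, 0.061, -0.001], [0.061, 0.998, 0.001], [0.001, 0.0, -1.0]]
contact_force: [0.0, 0.6, -0.8]
gripper_width: 0.0078
gripper_force: 78.0
[-0.456 -0.06   1.776  0.     1.426 -1.967] [ 0.5268 -0.2302  0.2086] [[-9.982e-01  6.060e-02 -7.000e-04]
 [ 6.060e-02  9.982e-01  5.000e-04]
 [ 8.000e-04  5.000e-04 -1.000e+00]]
(400, 360, 3) (400, 444, 3)
```

View pics/m4.png

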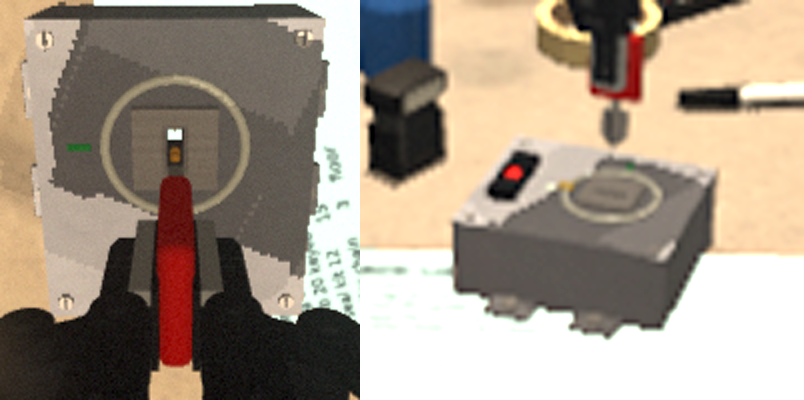

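The wrist view shows the slot at column 175, in line with the key's centre column 175. The plate spans (132–218, 110–189). The side view shows the blade just above the keyhole. I'll measure both.

Run:
```python
from h import *
z=np.load('wrist4.npz');c=[z[f'arr_{i}'] for i in range(4)]
f=lambda L:[((x+.5)/2-.5+230,(y+.5)/2-.5+130) for x,y in L]
o=env.get_obs();R=np.array(o['ee_rot']);p=np.array(o['eef_pos'])
t=lambda P:np.round(((np.c_[P,np.full(len(P),p[2])]-p)@R)[:,:2]*1000,2)
S=toplane(f([(44,39),(302,37),(285,301),(65,302)]),c,.055);print('screws tool mm',t(S),t(S).mean(0),'ang',[np.degrees(np.arctan2(*d[::-1])) for d in (t(S)[0]-t(S)[3],t(S)[1]-t(S)[2],t(S)[1]-t(S)[0])])
print('plate front corners',t(toplane(f([(132,110),(218,110)]),c,.06)))
print('slot -x end L/R',t(toplane(f([(167,127),(183,127)]),c,.06)))
I=c[0]
for r in (205,225,250,280,305):
    m=(I[r,:,2]>60)&(I[r,:,1]<50)&(I[r,:,0]<50);u=np.nonzero(m[300:340])[0]+300;print(r,u.min(),u.max())
print([(r,int(I[r,317,2])) for r in list(range(212,222))+list(range(248,266))+list(range(308,318))])
zt=p[2]-.116
print('key top f/b',t(toplane([(317.2,254),(317.2,312.5)],c,zt+.078)),'bottom front',t(toplane([(317.2,217.5)],c,zt+.034)))
for n in('top','side'):
    z=np.load(f'{n}4.npz');d=[z[f'arr_{i}'] for i in range(4)]
    kt=np.r_[p[:2],zt]; print(n,proj([kt,[.5267,-.2305,.06]],d))
```

```text
screws tool mm [[ 46.45 -53.08]
 [ 47.25  50.74]
 [-77.69  51.84]
 [-78.33 -52.67]] [-15.58    -0.7925] ang [np.float64(-0.1882608195285045), np.float64(-0.5044319600017536), np.float64(89.55850783635395)]
plate front corners [[ 18.15 -17.98]
 [ 18.16  17.33]]
slot -x end L/R [[10.81 -3.65]
 [10.81  2.99]]Traceback (most recent call last):
  File "<stdin>", line 11, in <module>
    return umr_minimum(a, axis, None, out, keepdims, initial, where)
ValueError: zero-size array to reduction operation minimum which has no identity
```

Run:
```python
from h import *
z=np.load('wrist4.npz');c=[z[f'arr_{i}'] for i in range(4)]
o=env.get_obs();R=np.array(o['ee_rot']);p=np.array(o['eef_pos'])
t=lambda P:np.round(((np.c_[P,np.full(len(P),p[2])]-p)@R)[:,:2]*1000,2)
I=c[0].astype(int)
zt=p[2]-.116
for r in (222,235,270,290,305):
    m=(I[r,:,2]>2*I[r,:,1]+20);u=np.nonzero(m[300:340])[0]+300
    if len(u): uc=u.mean(); print(r,u.min(),u.max(),'y mm',t(toplane([(uc,r)],c,zt+(.078 if r>255 else .05)))[0])
print([(r,int(I[r,317,2])) for r in list(range(212,222))+list(range(246,262))+list(range(308,318))])
print('key top f/b',t(toplane([(317.2,254),(317.2,312.5)],c,zt+.078)),'bottom front',t(toplane([(317.2,217.5)],c,zt+.034)))
```

```text
222 311 324 y mm [21.91 -0.03]
235 310 325 y mm [14.22 -0.03]
270 309 326 y mm [10.74 -0.  ]
290 310 325 y mm [-0.04 -0.  ]
305 310 325 y mm [-8.52 -0.  ]
[(212, 38), (213, 49), (214, 49), (215, 46), (216, 48), (217, 53), (218, 66), (219, 69), (220, 68), (221, 72), (246, 71), (247, 72), (248, 72), (249, 68), (250, 70), (251, 73), (252, 80), (253, 88), (254, 99), (255, 102), (256, 103), (257, 107), (258, 112), (259, 114), (260, 114), (261, 112), (308, 111), (309, 110), (310, 117), (311, 111), (312, 110), (313, 136), (314, 156), (315, 153), (316, 151), (317, 149)]
key top f/b [[ 18.95  -0.13]
 [-12.9   -0.15]] bottom front [[17.7  -0.22]]
```

Run:
```python
from h import *
z=np.load('side4.npz');c=[z[f'arr_{i}'] for i in range(4)]
o=env.get_obs();R=np.array(o['ee_rot']);p=np.array(o['eef_pos'])
k=lambda x,zz: p+R@np.array([x/1000,0,0])+np.array([0,0,-.1168+zz])
print('axis proj tip/26mm, x=0',proj([k(0,.0),k(0,.026),k(0,.034),k(3,0)],c).round(2))
print('bow bottom corners',proj([k(17,.034),k(-17,.034),k(17,.078)],c).round(2))
s=np.array([np.cos(-.061),np.sin(-.061),0]);n=np.array([-s[1],s[0],0]);h=np.array([.5267,-.2305,.06])
print('plate corners',proj([h+.018*(a*s+b*n) for a,b in((-1,-1),(-1,1),(1,1),(1,-1))],c).round(2),proj([h],c))
g=c[0][110:200,270:370][20:60,35:75]
cv2.imwrite('pics/s4.png',cv2.convertScaleAbs(cv2.resize(g,None,fx=14,fy=14,interpolation=cv2.INTER_CUBIC),alpha=1.4))
```

```text
axis proj tip/26mm, x=0 [[325.21 142.3 ]
 [325.42 133.95]
 [325.49 131.34]
 [326.23 142.47]]
bow bottom corners [[331.4  132.32]
 [319.62 130.37]
 [331.92 117.54]]
plate corners [[333.07 150.5 ]
 [329.27 156.53]
 [317.09 154.32]
 [321.13 148.39]] [[325.13878583 152.39682906]]
```

View pics/s4.png

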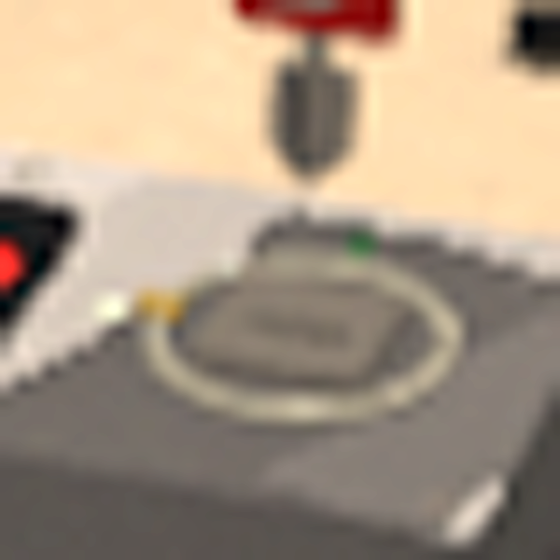

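The blade is centred at crop column 313 and the slot at about 303, so the key sits about 1.5 mm toward the robot (tool +x). I'll correct that and ease in.

```bash
python3 -m creep '[[0,0,0,-0.0015,-0.0004,0.005,0],[0,0,0,-0.0015,-0.0004,0.013,0],[0,0,0,-0.0015,-0.0004,0.02,0],[0,0,0,-0.0015,-0.0004,0.026,0],[0,0,0,-0.0015,-0.0004,0.03,0],[0,0,0,-0.0015,-0.0004,0.034,0],[0,0,0,-0.0015,-0.0004,0.037,0],[0,0,0,-0.0015,-0.0004,0.04,0],[0,0,0,-0.0015,-0.0004,0.04,0],[0,0,0,-0.0015,-0.0004,0.04,0]]'; python3 -c "
from h import *
o=env.get_obs();print(o['contact_force'],o['torque'],o['eef_pos'])"
```

```text
clock: 8.75
eef_pos: [0.5286, -0.2313, 0.1689]
ee_rot: [[-0.998, 0.061, -0.0], [0.061, 0.998, 0.0], [0.0, 0.0, -1.0]]
contact_force: [1.1, 1.0, -1.3]
gripper_width: 0.0079
gripper_force: 77.9
[ 1.07798829  1.00537853 -1.33458615] [0.22632439 0.07178866 0.00159376] [ 0.52856104 -0.2312565   0.16885709]
```

```bash
python3 -m creep '[[0,0,0,0,0,0.002,0],[0,0,0,0,0,0.004,0],[0,0,0,0,0,0.006,0],[0,0,0,0,0,0.008,0],[0,0,0,0,0,0.009,0],[0,0,0,0,0,0.01,0],[0,0,0,0,0,0.01,0]]'; python3 -c "
from h import *
o=env.get_obs();print(o['contact_force'],o['torque'],o['eef_pos'])"
```

```text
clock: 9.33
eef_pos: [0.5287, -0.2313, 0.1594]
ee_rot: [[-0.998, 0.061, 0.001], [0.061, 0.998, -0.0], [-0.001, -0.0, -1.0]]
contact_force: [-1.2, 3.0, 5.6]
gripper_width: 0.0079
gripper_force: 79.0
[-1.1770144   3.00006177  5.60039425] [0.50498219 0.26465339 0.0326112 ] [ 0.52873764 -0.23127858  0.15938537]
```

```bash
python3 -m creep '[[0,0,0,0,0,0.002,0],[0,0,0,0,0,0.004,0],[0,0,0,0,0,0.006,0],[0,0,0,0,0,0.008,0],[0,0,0,0,0,0.01,0],[0,0,0,0,0,0.011,0],[0,0,0,0,0,0.0125,0],[0,0,0,0,0,0.014,0],[0,0,0,0,0,0.014,0]]'; python3 -c "
from h import *
o=env.get_obs();print(o['contact_force'],o['torque'],o['eef_pos'])"
```

```text
clock: 10.08
eef_pos: [0.5287, -0.2312, 0.1451]
ee_rot: [[-0.998, 0.061, 0.001], [0.061, 0.998, 0.0], [-0.001, 0.0, -1.0]]
contact_force: [1.0, 2.6, 0.1]
gripper_width: 0.0082
gripper_force: 78.0
[0.95624794 2.64557288 0.1346104 ] [ 0.45146679 -0.37365722 -0.0082504 ] [ 0.52872094 -0.23115068  0.14511072]
```

Both pins are past and there is little side load. Next I'll press onto the shoulder.

```bash
python3 -m creep '[[0,0,0,0,0,0.001,0],[0,0,0,0,0,0.002,0],[0,0,0,0,0,0.003,0],[0,0,0,0,0,0.004,0],[0,0,0,0,0,0.004,0],[0,0,0,0,0,0.004,0]]'; python3 -c "
from h import *
o=env.get_obs();print(o['contact_force'],o['torque'],o['eef_pos'])"
```

```text
clock: 10.58
eef_pos: [0.5289, -0.2312, 0.1427]
ee_rot: [[-0.998, 0.061, 0.001], [0.061, 0.998, -0.0], [-0.001, 0.0, -1.0]]
contact_force: [-7.3, 8.0, 22.3]
gripper_width: 0.0082
gripper_force: 81.4
[-7.25448263  8.02054583 22.25040735] [ 1.62314079e+00  1.36665620e+00 -3.10813531e-04] [ 0.52892663 -0.23116618  0.14274833]
```

The key is home: TCP z is 0.1427 with 22 N on the shoulder. Next I'll turn clockwise (+tool z) about the key axis, which is about 1.9 mm from the TCP.

```bash
python3 -m creep '[[0,0,0,0,0,-0.001,0],[0,0,0.07,0,-0.0001,-0.001,0],[0,0,0.14,0.0001,-0.0002,-0.001,0],[0,0,0.21,0.0001,-0.0004,-0.001,0],[0,0,0.28,0.0002,-0.0005,-0.001,0],[0,0,0.35,0.0002,-0.0006,-0.001,0],[0,0,0.42,0.0003,-0.0008,-0.001,0],[0,0,0.49,0.0004,-0.0009,-0.001,0],[0,0,0.56,0.0005,-0.001,-0.001,0],[0,0,0.56,0.0005,-0.001,-0.001,0],[0,0,0.56,0.0005,-0.001,-0.001,0]]'; python3 -c "
from h import *
o=env.get_obs();print(o['contact_force'],o['torque'],o['eef_pos'])
c=cam('wrist');cv2.imwrite('pics/w5.png',c[0])"
```

```text
clock: 11.5
eef_pos: [0.5282, -0.2323, 0.1428]
ee_rot: [[-0.813, 0.582, 0.001], [0.582, 0.813, -0.0], [-0.001, 0.0, -1.0]]
contact_force: [-3.0, 3.6, 11.8]
gripper_width: 0.0081
gripper_force: 79.8
[-3.04878924  3.57257356 11.82610465] [ 0.72623597  0.5915128  -0.00670095] [ 0.5282299  -0.23234197  0.14282757]
```

View pics/w5.png

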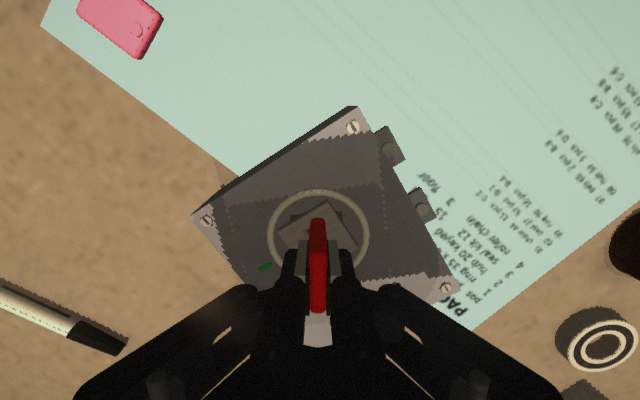

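The box has rotated about 33° in the image with the key in line with the tool, so the key is turning. I'll continue to the stop.

```bash
python3 -m creep '[[0,0,0.07,0,-0.0001,0,0],[0,0,0.14,0.0001,-0.0003,0,0],[0,0,0.21,0.0001,-0.0004,0,0],[0,0,0.3,0.0002,-0.0006,0,0],[0,0,0.37,0.0002,-0.0007,0,0],[0,0,0.45,0.0003,-0.0008,0,0],[0,0,0.52,0.0004,-0.0009,0,0],[0,0,0.6,0.0005,-0.001,0,0],[0,0,0.67,0.0006,-0.0011,0,0],[0,0,0.75,0.0007,-0.0012,0,0],[0,0,0.82,0.0008,-0.0013,0,0],[0,0,0.9,0.001,-0.0014,0,0],[0,0,0.97,0.0011,-0.0014,0,0],[0,0,1.04,0.0012,-0.0015,0,0],[0,0,1.1,0.0013,-0.0015,0,0],[0,0,1.14,0.0014,-0.0015,0,0],[0,0,1.14,0.0014,-0.0015,0,0],[0,0,1.14,0.0014,-0.0015,0,0]]'
python3 - <<'E'
from h import *
o=env.get_obs();print(o['contact_force'],o['torque'],o['eef_pos'],np.degrees(np.arctan2(o['ee_rot'][1][0],o['ee_rot'][0][0])),o['joints'])
a=cam('side')[0][110:200,270:370];b=cam('top')[0][140:230,380:480]
cv2.imwrite('pics/m6.png',cv2.resize(np.hstack([a,b]),None,fx=4,fy=4,interpolation=cv2.INTER_CUBIC))
E
```

```text
clock: 13.05
eef_pos: [0.5256, -0.2333, 0.1429]
ee_rot: [[0.189, 0.982, -0.001], [0.982, -0.189, -0.001], [-0.002, -0.001, -1.0]]
contact_force: [-10.0, -0.0, 14.2]
gripper_width: 0.0082
gripper_force: 80.2
[-9.98637127 -0.03153619 14.23540908] [-0.12241593  2.13655863  0.0643435 ] [ 0.52558098 -0.23329268  0.14287037] 79.08954942781085 [-0.46142063 -0.00938038  1.83875725 -0.00188497  1.31252843 -0.27051496]
```

View pics/m6.png

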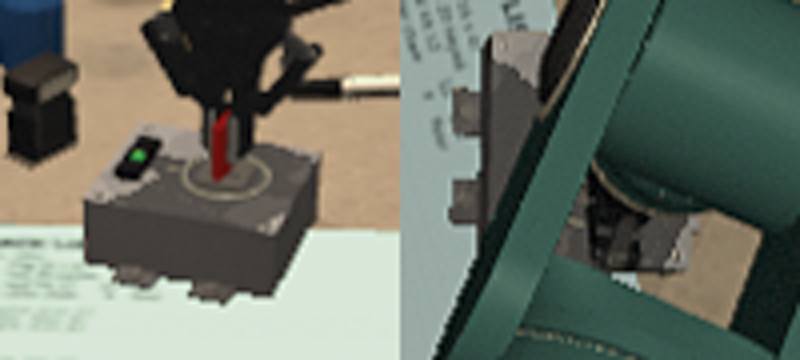

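The window flag is green. I'll nudge a little further to sit firmly on the stop and relieve the side load.

```bash
python3 -m creep '[[0,0,0.02,0,-0.0003,0,0],[0,0,0.04,0,-0.0005,0,0],[0,0,0.05,0,-0.0005,0,0],[0,0,0.05,0,-0.0005,0,0],[0,0,0.05,0,-0.0005,0,0],[0,0,0.05,0,-0.0005,0,0]]'
python3 - <<'E'
from h import *
o=env.get_obs();print(o['contact_force'],o['torque'],np.degrees(np.arctan2(o['ee_rot'][1][0],o['ee_rot'][0][0])),o['qd'])
I=cam('side')[0][140:158,297:312].astype(int);print(((I[...,1]>I[...,2]+60)).sum(),((I[...,2]>I[...,1]+60)).sum())
E
```

```text
clock: 13.65
eef_pos: [0.5253, -0.2332, 0.1428]
ee_rot: [[0.238, 0.971, -0.001], [0.971, -0.238, -0.002], [-0.002, -0.0, -1.0]]
contact_force: [-8.0, -0.8, 13.6]
gripper_width: 0.008
gripper_force: 80.1
[-8.01785009 -0.83124651 13.57499993] [-0.18036422  1.67026577  0.38042749] 76.26061743083335 [-0.00113366 -0.00017317 -0.00041072 -0.00031587  0.00046696 -0.00015012]
6 0
```

The moment rose from 0.06 to 0.38 N m, so the key is on the stop. The flag is green with no red showing, so I'm handing in.

```bash
python3 -c "
from cell import env
print(env.close_job())"
```

```text
the job is handed in; nothing more can be done
None
```

The red key is fully home in the switch box and turned clockwise to its stop, with the flag green; I handed the job in at about 14 s with the gripper still holding it turned, the blue key still in the block when last viewed, and the arm never near the tin or tape.

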